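# Let the ratchet carousel back to its index post and load the full canister

## Robot

A 7-joint arm with a two-finger parallel gripper is mounted at the origin on the work surface. World frame = base frame: x ahead of the robot, y to its left, z up, the work surface at z = 0. Lengths are in mm, angles in rad, forces in N, time in s.
With the tool pointing down it reaches from about 425 to 925 mm from the base axis. Payload 6.8 kg.
Tool frame: the origin (TCP) lies at the very end of the fingers, on their centre line; the grasp point (between the pads) lies r.grip_point_offset behind it (r.grip_point_offset is the distance from the TCP to the grasp point, in mm); z points along the fingers, y is the line along which they close (so a half turn about z gives the same grasp; the last joint's range is limited). The gripper opens to 88 mm and grips with 3 to 60 N. Pads are 20 mm wide; open, the fingers measure 115 mm over their backs; the gripper's body (75 mm by 178 mm) begins 61 mm behind the grasp point.
Start: joints at [-1.456, 0.477, 0.022, 1.555, -0.011, 1.109, -0.083], TCP at [149.143, 658.334, 222.664] pointing down, gripper open.
Joint ranges: [-2.96, 2.96], [-0.34, 2.1], [-1.41, 1.46], [0.24, 2.44], [-1.37, 4.51], [0.17, 1.92], [-2.96, 2.96]. Speed limits (rad/s): [2.39, 2.39, 3.14, 3.14, 3.14, 3.14, 3.14].

## Interface

Orientations are given as a 3x3 rotation matrix whose columns are the frame's x, y, z axes.
In Python, from bench import r gives the robot as it stands.
- The arm moves only by the shell command python3 -m handwheel 'ROWS' [OPENING]. ROWS is JSON, a list of rows, each an object with "travel": the shift along the tool's x, y, z each as a share of 0.05 m, from -1 to 1, a list of three; "rotation": the turn, a rotation vector about the tool's x, y, z each as a share of 0.08 rad, from -1 to 1, a list of three. In form: [{"travel": [dx, dy, dz], "rotation": [rx, ry, rz]}, ...]. A call has 1 to 20 rows; each row shifts and turns the commanded pose from where the row before left it, along the tool's axes as they then stand; what a row does not reach is not made up. A row lasts 1/8 s, in which the tool goes at most 62.5 mm and 10.7 degrees, less where a joint would pass 70% of its speed; a pose out of reach is approached as far as the arm can. A call with a number of a shift or a turn outside -1 to 1 is refused whole. A call with a gripper value outside its range is refused whole. OPENING is the opening, from 0 (shut) to 1 (fully open), set as the call begins (- or left out, the last holds). The fingers move at their own pace and stop on an object; the grip force is fixed at half the most. Time passes only in rows, so rows that do not move let the fingers close. It gives the time, the measured TCP pose, the force, the opening and the grip force at its end, in the units of the state.
- r.state(): the state, without advancing time (a new reading comes with each control period).
- r.get_image(name): name is "scene" or "top"; returns a dict with "frame" (400x640x3 uint8, red, green, blue), "K" (3x3 intrinsics, pixels), "world_from_camera" (4x4, takes a point from camera to world coordinates). Camera axes: x right, y up, looking along -z (the intrinsics and any distortion apply to the point x, -y, -z); pixel columns grow to the right and rows downward; lengths in mm; the calibration is good to about 2 mm. A picture is of the moment at which its call begins. There is no depth.
- r.finish_job(): hands the job in; it is judged then, once.
The state is a dict: "clock": time; "joint_positions": joint angles; "qd": joint speeds; "effort": joint torques, N m; "ee_pos": TCP position; "tool_rot": TCP orientation; "ft_force": force on the tool from outside, world axes, zero at the start; "wrist_torque": the same for the moment, N m; "opening": opening from 0.0 (shut) to 1.0 (fully open); "gripper_force": force on a finger pad.
Only numpy, scipy, OpenCV 4.12 (cv2) and the standard library are available. Lean on these libraries where they do the work, as an engineer would, in place of code of your own. Each camera call takes 0.05 s, during which the arm holds its last target. There are 200 camera calls.

## Task

Lift the carousel's pawl clear of the toothed drum, let the spring turn the drum back until its empty bay points straight at the tall index post on the base, and drop the pawl home in the notch that holds it there. Two look-alike canisters stand on the white pad: feel which is full (clearly heavier) and stand that one upright in the bay, leaving the empty one standing on the pad. Do not tip a canister over or knock the loupe, card, bottle or caliper about.

Things in the scene. Friction and masses are not known exactly. Their poses are not given: they have to be found in the camera images.
- drum_axis (a point): Carousel axis, at the drum's deck, 26 mm above the desk. Frame: z up, +y towards the pawl's nose and grip bar, -x roughly towards the robot. The round grey base (306 mm across, 12 mm high) is fixed; the aluminium drum (236 mm across, 12 ratchet teeth round the rim, tops 35 mm above the desk) turns about the vertical. A hub cap 32 mm across, top 56 mm above the desk, is on the axis.
- carousel: The carousel's fixed base, origin under the axis on the desk, axes as drum_axis. On the drum three squat jars that are part of it (50 mm across, tops 62 mm above the desk) stand 65 mm from the axis, a quarter turn apart from each other and from the bay; leave them.
- bay (a point): Centre of the empty bay at the top of its unloaded floor plate, 34 mm above the desk and 65 mm from the axis: a round pocket in a low dark rim, 60 mm inside, 68 mm outside, rim top 44 mm above the desk. Turns with the drum.
- bay_plate (a joint): Sprung steel floor plate of the bay (56 mm across): 0 = up, + = sunk, stop at 0.006 m. It starts to sink under a load of 1.8 N and is fully down from 2.6 N: the full canister sinks it wholly, the empty one does not move it.
- post_top (a point): Top of the fixed index post, an upright steel rod 14 mm thick, top 52 mm above the desk, on the base 139 mm from the axis. It stands in one of three stations on the base, on the -x axis of drum_axis or 30 or 60 degrees on from it towards -y; the other two hold flat plugs 24 mm across and 5 mm high, to be ignored.
- bay_mark (a point): Point on the edge of the drum, on the line from the axis through the bay, 118 mm from the axis, 26 mm above the desk. It must end up facing the index post, 21 mm from the post's centre line. Turns with the drum.
- drum (a joint): Drum angle, rad. 0 = bay on the -x side of drum_axis; + = anticlockwise from above. A notch every 0.524 rad (..., -0.524, 0, 0.524, ...); each station of the post faces a notch. Starts held at 1.57, 1 to 3 notches forward of the post. Freed, a damped spring turns it back (falling) at 0.15 to 0.21 rad/s to a stop at -1.2. The pawl dropped on the moving teeth stops it at the next notch down.
- pawl (a joint): Pawl angle in rad: 0 = home at the bottom of a notch, grows as the pawl is lifted, stop at 0.7. It rides over the tooth tops at about 0.13; from 0.2 up it is clear of all teeth. It falls back by its own weight (0.12 kg) when let go.
- pawl_grip (a point): Middle of the free part of the pawl's grip bar, a dark level round bar 14 mm thick, sticking outwards from the pawl's nose along +y of drum_axis, free for 25 mm to either side of this point. Pawl home: 66 mm above the desk, 158 mm along +y and 8 mm along +x of drum_axis. The bar is parallel to the pawl's hinge, so it rolls between fingers as the pawl swings.
- pawl_hinge (a point): Point on the pawl's hinge axis, 105 mm along +x and 118 mm along +y of drum_axis from the axis, 46 mm above the desk. The hinge is level, parallel to y of drum_axis; the grip bar lies 97 mm from it towards -x of drum_axis and 20 mm above it when home, and swings up about it. The hinge post beside it (towards +y of drum_axis) is 58 mm high.
- can_a_center (a point): Centre of one of the two look-alike capped aluminium canisters, 46 mm across, 90 mm high, upright (the point is half-way up, 45 mm above its foot). One is full (about 0.36 kg), the other empty (about 0.10 kg); only the weight tells which.
- can_b_center (a point): Centre of the other look-alike canister, same size.
- pad: White sorting pad with dark corners, fixed, 300 (x) x 230 (y) x 12 mm high; origin at the centre of its underside. The canisters, the loupe and the card stand on it.
- loupe: Bystander: black round loupe, 38 mm across, 50 mm high, standing on the pad; origin at the centre of its underside.
- card: Bystander: white folded tent card on the pad, 70 mm long (its y), 50 mm deep, 60 mm high; origin at the centre of its underside.
- bottle: Bystander: clear water bottle with blue cap, 60 mm across, 190 mm high, beside the carousel; origin at the centre of its underside.
- caliper: Bystander: digital caliper lying on the desk on the robot's side of the carousel, 150 mm long (its y), 13 mm high, up to 60 mm wide; origin near its middle, underneath.

How it is judged (in metres and radians):
On the way, in this order (a step that is already met when the one before it is completed fails the run):
1. the pawl is lifted clear of the teeth (value of joint pawl above 0.2 rad), for 0.2 s.
2. the drum has turned back so that the bay points at the index post, and the pawl is home in its notch (horizontal distance between bay_mark and post_top below 0.026 m and value of joint pawl below 0.06 rad), for 0.3 s.
At the end, for the whole second after the job is handed in: Drum's edge at the bay within 26 mm of the index post's axis (about 0.12 rad), drum still, pawl home (below 0.06 rad); the full canister upright (0.1 rad) on the bay's plate within 12 mm of its centre, plate sunk over 4 mm; the empty one upright on the white pad (all of step 2 and velocity of joint drum between -0.05 and 0.05 rad/s and value of joint bay_plate above 0.004 m and ((horizontal distance between can_a_center and bay below 0.012 m and z of can_a_center in the frame of bay between 0.034 and 0.048 m and angle between each of can_a_center, can_b_center's own z axis and vertical below 0.1 rad and x of can_b_center in the frame of pad between -0.15 and 0.15 m and y of can_b_center in the frame of pad between -0.115 and 0.115 m and z of can_b_center in the frame of pad between 0.05 and 0.064 m) or (horizontal distance between can_b_center and bay below 0.012 m and z of can_b_center in the frame of bay between 0.034 and 0.048 m and angle between each of can_b_center, can_a_center's own z axis and vertical below 0.1 rad and x of can_a_center in the frame of pad between -0.15 and 0.15 m and y of can_a_center in the frame of pad between -0.115 and 0.115 m and z of can_a_center in the frame of pad between 0.05 and 0.064 m))); the robot touches nothing.
It fails at once if loupe knocked about (moved more than 40 mm) (distance of loupe from where it was at the start of the episode above 0.04 m).
It fails at once if card knocked about (moved more than 40 mm) (distance of card from where it was at the start of the episode above 0.04 m).
It fails at once if bottle knocked about (moved more than 40 mm) (distance of bottle from where it was at the start of the episode above 0.04 m).
It fails at once if caliper knocked about (moved more than 40 mm) (distance of caliper from where it was at the start of the episode above 0.04 m).
It fails at once if a canister tipped over (angle between any of can_a_center, can_b_center's own z axis and vertical above 0.7 rad).
It also fails if it takes over 67 s, if anything falls off the work surface, if the arm or the gripper's body presses on something with over 40 N, if the wrist force passes 120 N, or if a joint passes its speed limit or range.

## Working session

There is one attempt and no reset: what is moved stays moved. The work goes in short steps, Python scripts to look and compute and a shell command to move; the robot and the scene stay as the last step left them, time stands still between calls to the robot, and variables do not carry over. Pictures are saved under pics/ and viewed, at most 10 in all, crops included, and the job is handed in when it is done.

```bash
ls; mkdir -p pics; python3 - <<'E'
from bench import r
import cv2,numpy as np
for n in("scene","top"):
    d=r.get_image(n); cv2.imwrite(f"pics/{n}0.png",d["frame"][:,:,::-1]); print(n,d["K"].tolist(),np.round(d["world_from_camera"],3).tolist(), [k for k in d])
s=r.state();print(s,r.grip_point_offset)
E
```

```text
pics
scene [[467.99628546554015, 0.0, 315.81036999167327], [0.0, 467.99628546554015, 197.73918277496566], [0.0, 0.0, 1.0]] [[-0.888, -0.243, 0.391, 991.003], [0.46, -0.476, 0.75, 820.077], [0.004, 0.845, 0.534, 641.844], [0.0, 0.0, 0.0, 1.0]] ['frame', 'K', 'world_from_camera']
top [[424.5968559810873, 0.0, 312.3238476464393], [0.0, 424.5968559810873, 197.2616035130681], [0.0, 0.0, 1.0]] [[0.026, 0.992, -0.126, 457.64], [-0.999, 0.029, 0.019, 6.231], [0.023, 0.125, 0.992, 954.592], [0.0, 0.0, 0.0, 1.0]] ['frame', 'K', 'world_from_camera']
{'clock': 0.1, 'joint_positions': array([-1.45610317,  0.47771688,  0.02235025,  1.55629925, -0.01148152,
        1.10928047, -0.08309552]), 'qd': array([ 9.76273063e-05, -4.50157023e-04,  6.83194910e-04, -3.70890181e-03,
        5.01274976e-04,  5.02471640e-04,  8.56337402e-04]), 'effort': array([ 4.37429961e-03, -5.84089744e+01,  1.54009033e+00, -2.73315114e+01,
       -5.41781529e-02,  1.31314239e-02,  5.56128293e-05]), 'ee_pos': array([149.04968082, 657.81203921, 221.80198232]), 'tool_rot': array([[-9.75289973e-01,  2.20928546e-01, -2.16658058e-04],
       [ 2.20928612e-01,  9.75288733e-01, -1.56064515e-03],
       [-1.33486902e-04, -1.56994753e-03, -9.99998759e-01]]), 'ft_force': array([-0.28195238, -0.20947318, -0.86901683]), 'wrist_torque': array([ 0.00042347,  0.02502521, -0.0125186 ]), 'gripper_force': 0.0, 'opening': 1.0015002898035947} 18.700000000000003
```

View pics/top0.png

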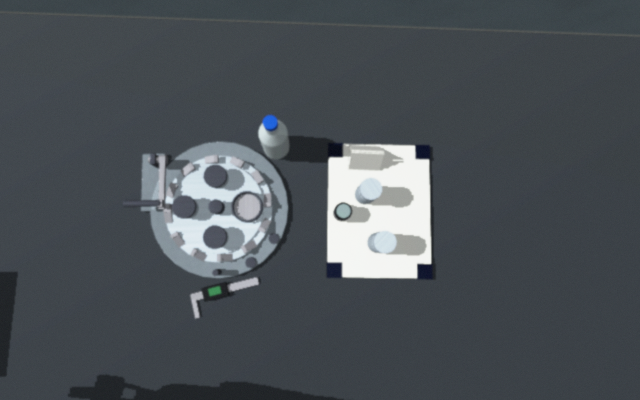

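View pics/scene0.png

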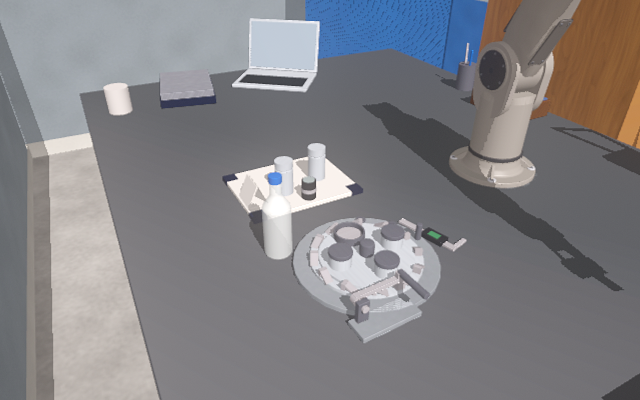

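The top view shows the drum at about (217,207), the bay at (248,207), the post near (217,272), and the canisters near (370,190) and (383,242). I'll enlarge both regions.

```bash
python3 - <<'E'
import cv2
im=cv2.imread("pics/top0.png")
cv2.imwrite("pics/c1.png",cv2.resize(im[130:290,115:300],None,fx=3.7,fy=3.7,interpolation=cv2.INTER_CUBIC))
cv2.imwrite("pics/c2.png",cv2.resize(im[135:285,320:440],None,fx=4,fy=4,interpolation=cv2.INTER_CUBIC))
E
```

```text
(no output)
```

View pics/c1.png

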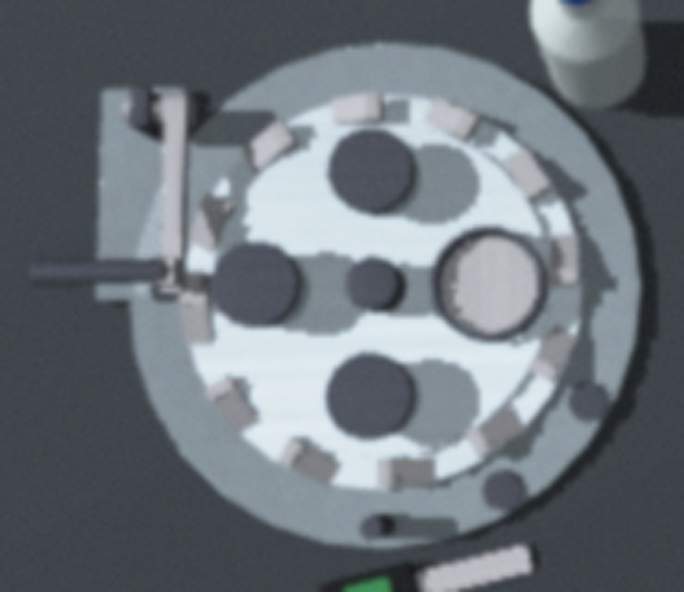

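View pics/c2.png

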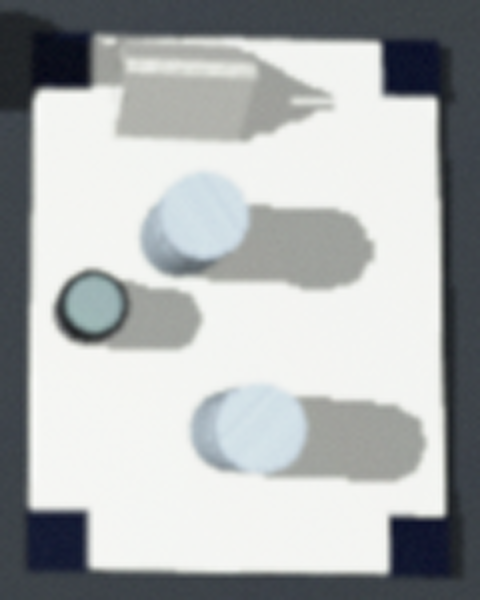

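The post stands at the lowest station, crop pixel (375,526), i.e. drum 0 and three notches back; flat plugs are at (505,490) and (590,402). The second crop gives canister tops at (205,217) and (262,429), the loupe at (95,303), and the card ridge at y≈65.

```bash
cat >h.py <<'E'
from bench import r
import numpy as np,cv2
def ray(d,px,z):
    K,T=d["K"],d["world_from_camera"]
    v=np.linalg.solve(K,[px[0],px[1],1.]); v=T[:3,:3]@[v[0],-v[1],-v[2]]
    return T[:3,3]+v*(z-T[2,3])/v[2]
def proj(d,p):
    T=d["world_from_camera"]; c=T[:3,:3].T@(np.asarray(p)-T[:3,3]); c=np.array([c[0],-c[1],-c[2]]); q=d["K"]@c; return q[:2]/q[2]
def st():
    s=r.state(); R=s["tool_rot"]; print("t %.2f tcp"%s["clock"],s["ee_pos"].round(1),"F",s["ft_force"].round(2),"op %.2f gf %.1f"%(s["opening"],s["gripper_force"]),"R",R.round(3).tolist()); return s
def to(target,yaw=None):
    """tool-frame rows units to target (mm); yaw = world angle wanted for tool y axis (mod pi)"""
    s=st(); R=s["tool_rot"]; d=R.T@(np.array(target)-s["ee_pos"]); print("travel units",(d/50).round(2))
    if yaw is not None:
        c=np.arctan2(R[1,1],R[0,1]); e=(yaw-c+np.pi/2)%np.pi-np.pi/2
        print("rz units (tool z down)",round(-e/.08,2),"tilt",R[:,2].round(3))
E
python3 - <<'E'
from h import *
from scipy.optimize import least_squares
d=r.get_image("top")
c1=lambda x,y,z:ray(d,(x/3.7+115-.4,y/3.7+130-.4),z)
c2=lambda x,y,z:ray(d,(x/4+320-.4,y/4+135-.4),z)
S=lambda R,a:(R*np.cos(a),R*np.sin(a))
obs=[((0,0),c1(375,285,56)),((65,0),c1(372,171,62)),((0,65),c1(257,285,62)),((-65,0),c1(371,396,62)),((0,-65),c1(490,285,42)),
 ((8,158+25),c1(38,272,66)),((-139,0),c1(374,526,52)),(S(139,np.pi+np.pi/6),c1(505,490,17)),(S(139,np.pi+np.pi/3),c1(590,402,17))]
A=np.array([o[0] for o in obs],float);B=np.array([o[1][:2] for o in obs])
f=lambda p:(A@np.array([[np.cos(p[2]),np.sin(p[2])],[-np.sin(p[2]),np.cos(p[2])]])+p[:2]-B)
s=least_squares(lambda p:f(p).ravel(),[440,200,0],loss='soft_l1',f_scale=3)
print(s.x,f(s.x).round(1).tolist())
p=s.x;w=lambda a:(np.array(a)@np.array([[np.cos(p[2]),np.sin(p[2])],[-np.sin(p[2]),np.cos(p[2])]])+p[:2]).round(1)
print("grip",w((8,158)),"bay final",w((-65,0)),"bar pixels",c1(100,271,66))
for n,x,y,z in[("canA",205,217,102),("canB",262,429,102),("loupe",95,303,62),("cardr1",125,65,72),("cardr2",257,68,72),("cardfront",118,137,12),("cardfront2",245,140,12),("pad1",33,37,12),("pad2",440,40,12),("pad3",28,568,12),("pad4",447,573,12)]:
    print(n,c2(x,y,z).round(1))
to([*w((8,158)),120],p[2])
E
```

```text
[5.46674837e+02 1.93294116e+02 4.86498638e-02] [[1.1, 1.0], [1.0, 0.1], [0.4, 0.6], [-0.4, 0.2], [1.0, -0.3], [-0.8, -3.1], [-1.7, 0.3], [-0.6, 0.3], [-0.2, -0.0]]
grip [547.  351.5] bay final [481.8 190.1] bar pixels [548.10284665 344.98521647  66.        ]
canA [ 586.4 -128.9  102. ]
canB [ 479.8 -158.6  102. ]
loupe [544.7 -77.4  62. ]
cardr1 [671.4 -90.2  72. ]
cardr2 [ 672.  -160.8   72. ]
cardfront [644.2 -93.5  12. ]
cardfront2 [ 644.7 -165.5   12. ]
pad1 [700.6 -44.1  12. ]
pad2 [ 706.3 -277.1   12. ]
pad3 [403.  -47.8  12. ]
pad4 [ 406.1 -278.4   12. ]
t 0.15 tcp [149.1 657.9 221.9] F [ 0.04 -0.73  0.31] op 1.00 gf 0.0 R [[-0.975, 0.221, -0.0], [0.221, 0.975, -0.001], [-0.0, -0.001, -1.0]]
travel units [-9.12 -4.21  2.05]
rz units (tool z down) 16.24 tilt [-0.    -0.001 -1.   ]
```

```bash
python3 -m handwheel '[{"travel":[-0.91,-0.42,0.2],"rotation":[0,0,0]},{"travel":[-0.91,-0.42,0.2],"rotation":[0,0,0]},{"travel":[-0.91,-0.42,0.2],"rotation":[0,0,0]},{"travel":[-0.91,-0.42,0.2],"rotation":[0,0,0]},{"travel":[-0.91,-0.42,0.2],"rotation":[0,0,0]},{"travel":[-0.91,-0.42,0.2],"rotation":[0,0,0]},{"travel":[-0.91,-0.42,0.2],"rotation":[0,0,0]},{"travel":[-0.91,-0.42,0.2],"rotation":[0,0,0]},{"travel":[-0.91,-0.42,0.2],"rotation":[0,0,0]},{"travel":[-0.91,-0.42,0.2],"rotation":[0,0,0]},{"travel":[0,0,0],"rotation":[0,0,1]},{"travel":[0,0,0],"rotation":[0,0,1]},{"travel":[0,0,0],"rotation":[0,0,1]},{"travel":[0,0,0],"rotation":[0,0,1]},{"travel":[0,0,0],"rotation":[0,0,1]},{"travel":[0,0,0],"rotation":[0,0,1]},{"travel":[0,0,0],"rotation":[0,0,1]},{"travel":[0,0,0],"rotation":[0,0,1]},{"travel":[0,0,0],"rotation":[0,0,1]},{"travel":[0,0,0],"rotation":[0,0,1]}]' 0.6
python3 -m handwheel '[{"travel":[0,0,0],"rotation":[0,0,1]},{"travel":[0,0,0],"rotation":[0,0,1]},{"travel":[0,0,0],"rotation":[0,0,1]},{"travel":[0,0,0],"rotation":[0,0,1]},{"travel":[0,0,0],"rotation":[0,0,1]},{"travel":[0,0,0],"rotation":[0,0,1]},{"travel":[0,0,0],"rotation":[0,0,0.24]}]'
python3 -c "
from h import *
to([547,351.5,47.5],0.0486)"
```

```text
clock: 2.65
ee_pos: [546.3, 352.9, 122.4]
tool_rot: [[-0.519, 0.855, -0.0], [0.855, 0.519, -0.0], [-0.0, -0.001, -1.0]]
ft_force: [-0.6, 0.8, 0.7]
opening: 0.603
gripper_force: 0.0
clock: 3.52
ee_pos: [546.2, 353.0, 122.3]
tool_rot: [[-0.049, 0.999, -0.0], [0.999, 0.049, -0.0], [-0.0, -0.0, -1.0]]
ft_force: [0.1, 0.3, -0.4]
opening: 0.6
gripper_force: 0.0
t 3.52 tcp [546.2 353.  122.3] F [ 0.1   0.34 -0.4 ] op 0.60 gf 0.0 R [[-0.049, 0.999, -0.0], [0.999, 0.049, -0.0], [-0.0, -0.0, -1.0]]
travel units [-0.03  0.01  1.5 ]
rz units (tool z down) 0.0 tilt [-0. -0. -1.]
```

```bash
python3 -m handwheel '[{"travel":[0,0,0.75],"rotation":[0,0,0]},{"travel":[0,0,0.55],"rotation":[0,0,0]},{"travel":[0,0,0.2],"rotation":[0,0,0]},{"travel":[0,0,0],"rotation":[0,0,0]}]'
python3 -m handwheel '[{"travel":[0,0,0],"rotation":[0,0,0]},{"travel":[0,0,0],"rotation":[0,0,0]},{"travel":[0,0,0],"rotation":[0,0,0]},{"travel":[0,0,0],"rotation":[0,0,0]},{"travel":[0,0,0],"rotation":[0,0,0]}]' 0
```

```text
clock: 4.03
ee_pos: [546.4, 352.8, 47.4]
tool_rot: [[-0.049, 0.999, -0.001], [0.999, 0.049, -0.001], [-0.0, -0.001, -1.0]]
ft_force: [0.5, -0.0, -0.1]
opening: 0.602
gripper_force: 0.0
clock: 4.65
ee_pos: [548.9, 353.2, 48.3]
tool_rot: [[-0.048, 0.999, 0.005], [0.999, 0.048, 0.001], [0.001, 0.005, -1.0]]
ft_force: [7.5, 0.8, -3.0]
opening: 0.147
gripper_force: 30.0
```

```bash
cat >>h.py <<'E'
def drum(d):
    g=d["frame"].astype(float).mean(2); yaw=.0486; best=[]
    off=[(a*np.cos(t),a*np.sin(t)) for a in(0,8,16) for t in np.arange(0,6.28,.5)]
    def val(ang,z):
        c=np.array([546.7,193.3])+65*np.array([np.cos(ang),np.sin(ang)])
        return np.mean([g[tuple(np.round(proj(d,[c[0]+o[0],c[1]+o[1],z])[::-1]).astype(int))] for o in off])
    for th in np.arange(-.7,1.7,.02):
        b=np.pi+yaw+th
        # inter-jar deck gaps bright, jars dark
        s=val(b,36)-sum(val(b+k*np.pi/2,62) for k in(1,2,3))/1.5+.5*sum(val(b+(k+.5)*np.pi/2,26) for k in range(4))/2
        best.append((s,th))
    best.sort(reverse=True); return best[:3]
E
python3 - <<'E'
from h import *
print(drum(dict(r.get_image("top"))))
E
python3 -m handwheel '[{"travel":[0,0.1,-0.23],"rotation":[0,0,0]},{"travel":[0,0.09,-0.22],"rotation":[0,0,0]},{"travel":[0,0.11,-0.19],"rotation":[0,0,0]},{"travel":[0,0,0],"rotation":[0,0,0]},{"travel":[0,0,0],"rotation":[0,0,0]},{"travel":[0,0,0],"rotation":[0,0,0]},{"travel":[0,0,0],"rotation":[0,0,0]},{"travel":[0,0,0],"rotation":[0,0,0]}]'
python3 - <<'E'
from h import *
d=r.get_image("top"); print(drum(d)); cv2.imwrite("pics/l1.png",cv2.resize(d["frame"][100:300,100:320,::-1],None,fx=2.5,fy=2.5))
E
```

```text
[(np.float64(127.97649572649571), np.float64(1.500000000000002)), (np.float64(125.60897435897438), np.float64(1.460000000000002)), (np.float64(125.49430199430199), np.float64(1.480000000000002))]
clock: 5.7
ee_pos: [560.3, 353.8, 80.2]
tool_rot: [[-0.049, 0.999, -0.002], [0.999, 0.049, -0.0], [0.0, -0.002, -1.0]]
ft_force: [-5.6, -1.4, 3.0]
opening: 0.151
gripper_force: 30.0
[(np.float64(175.91595441595445), np.float64(1.520000000000002)), (np.float64(173.91452991452996), np.float64(1.540000000000002)), (np.float64(170.5220797720798), np.float64(1.500000000000002))]
```

View pics/l1.png

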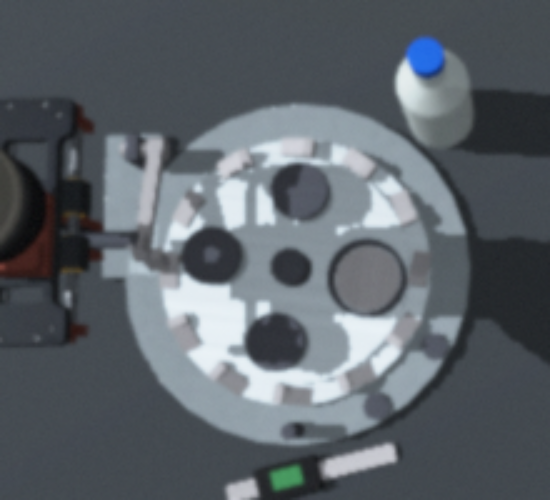

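The pawl is up and the drum is turning: bay at (367,277), hub at (291,266), so the drum is at about 1.42 rad. I'll hold.

```bash
python3 -m handwheel '[{"travel":[0,0,0],"rotation":[0,0,0]},{"travel":[0,0,0],"rotation":[0,0,0]},{"travel":[0,0,0],"rotation":[0,0,0]},{"travel":[0,0,0],"rotation":[0,0,0]},{"travel":[0,0,0],"rotation":[0,0,0]},{"travel":[0,0,0],"rotation":[0,0,0]},{"travel":[0,0,0],"rotation":[0,0,0]},{"travel":[0,0,0],"rotation":[0,0,0]},{"travel":[0,0,0],"rotation":[0,0,0]},{"travel":[0,0,0],"rotation":[0,0,0]},{"travel":[0,0,0],"rotation":[0,0,0]},{"travel":[0,0,0],"rotation":[0,0,0]},{"travel":[0,0,0],"rotation":[0,0,0]},{"travel":[0,0,0],"rotation":[0,0,0]},{"travel":[0,0,0],"rotation":[0,0,0]},{"travel":[0,0,0],"rotation":[0,0,0]},{"travel":[0,0,0],"rotation":[0,0,0]},{"travel":[0,0,0],"rotation":[0,0,0]},{"travel":[0,0,0],"rotation":[0,0,0]},{"travel":[0,0,0],"rotation":[0,0,0]}]'
python3 - <<'E'
from h import *
d=r.get_image("top"); print(drum(d)); cv2.imwrite("pics/l2.png",cv2.resize(d["frame"][100:300,100:320,::-1],None,fx=2.5,fy=2.5))
E
```

```text
clock: 8.25
ee_pos: [560.4, 353.8, 80.1]
tool_rot: [[-0.049, 0.999, -0.002], [0.999, 0.049, 0.0], [0.0, -0.002, -1.0]]
ft_force: [-5.2, -1.8, 2.6]
opening: 0.15
gripper_force: 30.0
[(np.float64(198.87891737891738), np.float64(0.8200000000000014)), (np.float64(197.7799145299145), np.float64(0.8400000000000014)), (np.float64(195.58831908831914), np.float64(0.8000000000000014))]
```

View pics/l2.png

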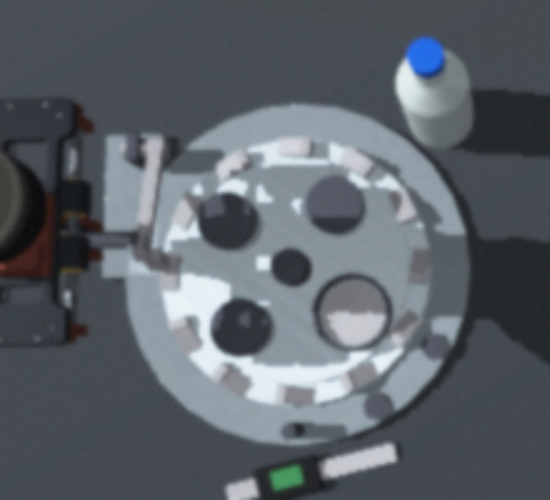

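Bay now at (353,312) about hub (291,267): drum roughly 0.9 rad, turning at about 0.19 rad/s. The release is due in about 3.1 s.

```bash
python3 -m handwheel '[{"travel":[0,0,0],"rotation":[0,0,0]},{"travel":[0,0,0],"rotation":[0,0,0]},{"travel":[0,0,0],"rotation":[0,0,0]},{"travel":[0,0,0],"rotation":[0,0,0]},{"travel":[0,0,0],"rotation":[0,0,0]},{"travel":[0,0,0],"rotation":[0,0,0]},{"travel":[0,0,0],"rotation":[0,0,0]},{"travel":[0,0,0],"rotation":[0,0,0]},{"travel":[0,0,0],"rotation":[0,0,0]},{"travel":[0,0,0],"rotation":[0,0,0]},{"travel":[0,0,0],"rotation":[0,0,0]},{"travel":[0,0,0],"rotation":[0,0,0]},{"travel":[0,0,0],"rotation":[0,0,0]},{"travel":[0,0,0],"rotation":[0,0,0]},{"travel":[0,0,0],"rotation":[0,0,0]},{"travel":[0,0,0],"rotation":[0,0,0]},{"travel":[0,0,0],"rotation":[0,0,0]},{"travel":[0,0,0],"rotation":[0,0,0]}]'
python3 - <<'E'
from h import *
d=r.get_image("top"); print(drum(d)); cv2.imwrite("pics/l3.png",cv2.resize(d["frame"][100:300,100:320,::-1],None,fx=2.5,fy=2.5))
E
```

```text
clock: 10.55
ee_pos: [560.4, 353.8, 80.2]
tool_rot: [[-0.049, 0.999, -0.002], [0.999, 0.049, 0.0], [0.0, -0.002, -1.0]]
ft_force: [-4.5, -0.8, 1.6]
opening: 0.15
gripper_force: 30.0
[(np.float64(188.747150997151), np.float64(0.5800000000000012)), (np.float64(186.32834757834758), np.float64(0.6200000000000012)), (np.float64(184.9309116809117), np.float64(0.6000000000000012))]
```

```bash
python3 -m handwheel '[{"travel":[0,0,0],"rotation":[0,0,0]},{"travel":[0,0,0],"rotation":[0,0,0]},{"travel":[0,0,0],"rotation":[0,0,0]},{"travel":[0,0,0],"rotation":[0,0,0]},{"travel":[0,0,0],"rotation":[0,0,0]},{"travel":[0,0,0],"rotation":[0,0,0]},{"travel":[0,0,0],"rotation":[0,0,0]},{"travel":[0,0,0],"rotation":[0,0,0]},{"travel":[0,0,0],"rotation":[0,0,0]}]'
python3 -c "
from h import *
d=r.get_image('top'); print(drum(d)); cv2.imwrite('pics/l4.png',cv2.resize(d['frame'][100:300,100:320,::-1],None,fx=2.5,fy=2.5))"
```

```text
clock: 11.72
ee_pos: [560.4, 353.8, 80.1]
tool_rot: [[-0.049, 0.999, -0.002], [0.999, 0.049, -0.0], [0.0, -0.002, -1.0]]
ft_force: [-5.5, -0.5, 2.3]
opening: 0.151
gripper_force: 30.0
[(np.float64(184.9052706552706), np.float64(0.1400000000000008)), (np.float64(182.62393162393158), np.float64(0.1600000000000008)), (np.float64(180.54914529914527), np.float64(0.12000000000000077))]
```

View pics/l4.png

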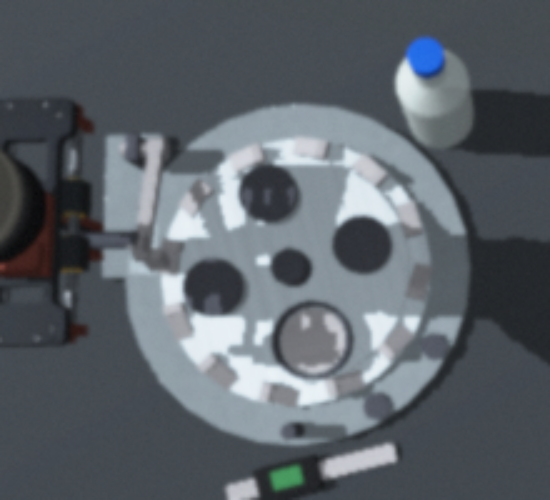

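Bay at (312,340) about hub (291,267): drum about 0.28 rad. Release now.

```bash
python3 -m handwheel '[{"travel":[0,0,0],"rotation":[0,0,0]},{"travel":[0,0,0],"rotation":[0,0,0]},{"travel":[0,0,0],"rotation":[0,0,0]},{"travel":[0,0,-0.5],"rotation":[0,0,0]},{"travel":[0,0,-1],"rotation":[0,0,0]},{"travel":[0,0,-1],"rotation":[0,0,0]},{"travel":[0,0,-0.5],"rotation":[0,0,0]},{"travel":[0,0,0],"rotation":[0,0,0]}]' 0.7
python3 -c "
from h import *
to([480,-158.6,225],None)
to([587,-129,225],None)
print(r.state()['joint_positions'])
d=r.get_image('top'); print(drum(d)); cv2.imwrite('pics/l5.png',cv2.resize(d['frame'][100:300,100:320,::-1],None,fx=2.5,fy=2.5))"
```

```text
clock: 12.78
ee_pos: [563.1, 354.2, 232.3]
tool_rot: [[-0.048, 0.999, 0.004], [0.999, 0.048, 0.003], [0.003, 0.004, -1.0]]
ft_force: [-0.5, -0.1, -0.3]
opening: 0.7
gripper_force: 0.0
t 12.78 tcp [563.1 354.2 232.3] F [-0.54 -0.14 -0.34] op 0.70 gf 0.0 R [[-0.048, 0.999, 0.004], [0.999, 0.048, 0.003], [0.003, 0.004, -1.0]]
travel units [-10.16  -2.16   0.11]
t 12.78 tcp [563.1 354.2 232.3] F [-0.54 -0.14 -0.34] op 0.70 gf 0.0 R [[-0.048, 0.999, 0.004], [0.999, 0.048, 0.003], [0.003, 0.004, -1.0]]
travel units [-9.68  0.01  0.12]
[-0.99715337  0.48295677  0.48830558  1.59968586 -0.24547994  1.11490042
 -0.40032795]
[(np.float64(232.69586894586897), np.float64(0.0400000000000007)), (np.float64(230.56695156695156), np.float64(0.06000000000000072)), (np.float64(229.78561253561253), np.float64(0.10000000000000075))]
```

```bash
python3 -m handwheel '[{"travel":[-0.92,-0.2,0],"rotation":[0,0,0]},{"travel":[-0.92,-0.2,0],"rotation":[0,0,0]},{"travel":[-0.92,-0.2,0],"rotation":[0,0,0]},{"travel":[-0.92,-0.2,0],"rotation":[0,0,0]},{"travel":[-0.92,-0.2,0],"rotation":[0,0,0]},{"travel":[-0.92,-0.2,0],"rotation":[0,0,0]},{"travel":[-0.92,-0.2,0],"rotation":[0,0,0]},{"travel":[-0.92,-0.2,0],"rotation":[0,0,0]},{"travel":[-0.92,-0.2,0],"rotation":[0,0,0]},{"travel":[-0.92,-0.2,0],"rotation":[0,0,0]},{"travel":[-0.92,-0.2,0],"rotation":[0,0,0]},{"travel":[0,0,0],"rotation":[0,0,0]},{"travel":[0,0,0],"rotation":[0,0,0]}]' 0.7
python3 -c "
from h import *
to([480,-158.6,60],0.03)
d=r.get_image('top'); print(drum(d)); cv2.imwrite('pics/l6.png',cv2.resize(d['frame'][100:300,100:320,::-1],None,fx=3.2,fy=3))"
```

```text
clock: 14.45
ee_pos: [475.9, -156.3, 228.6]
tool_rot: [[-0.049, 0.999, -0.002], [0.999, 0.049, 0.0], [0.0, -0.002, -1.0]]
ft_force: [0.5, 0.1, 0.6]
opening: 0.699
gripper_force: 0.0
t 14.45 tcp [ 475.9 -156.3  228.6] F [0.45 0.07 0.61] op 0.70 gf 0.0 R [[-0.049, 0.999, -0.002], [0.999, 0.049, 0.0], [0.0, -0.002, -1.0]]
travel units [-0.05  0.09  3.37]
rz units (tool z down) 0.24 tilt [-0.002  0.    -1.   ]
[(np.float64(222.44373219373222), np.float64(-0.03999999999999937)), (np.float64(221.06481481481472), np.float64(-0.01999999999999935)), (np.float64(220.18660968660967), np.float64(-0.05999999999999939))]
```

View pics/l6.png

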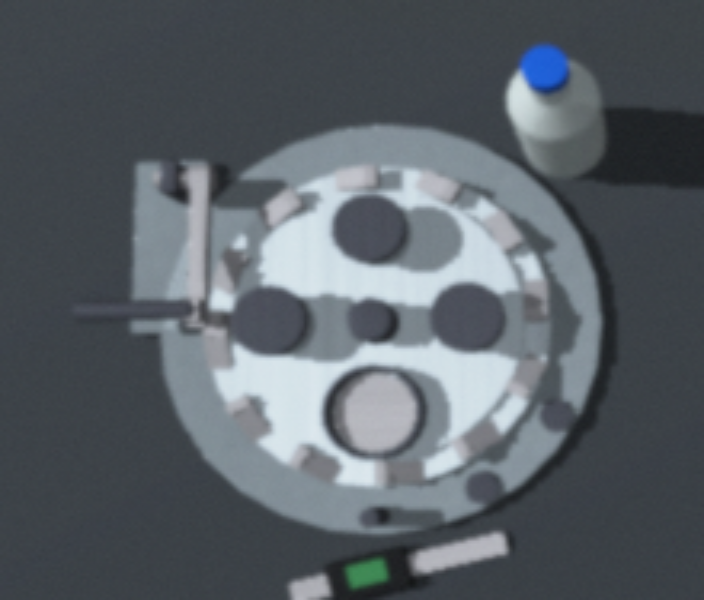

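The drum is home: bay at (375,411), directly above the post at (375,516), pawl down. Next, canister B.

```bash
python3 -m handwheel '[{"travel":[-0.05,0.09,0.8],"rotation":[0,0,0]},{"travel":[0,0,0.9],"rotation":[0,0,0]},{"travel":[0,0,0.8],"rotation":[0,0,0]},{"travel":[0,0,0.6],"rotation":[0,0,0]},{"travel":[0,0,0.27],"rotation":[0,0,0]},{"travel":[0,0,0],"rotation":[0,0,0]}]' 0.7
python3 -m handwheel '[{"travel":[0,0,0],"rotation":[0,0,0]},{"travel":[0,0,0],"rotation":[0,0,0]},{"travel":[0,0,0],"rotation":[0,0,0]},{"travel":[0,0,0],"rotation":[0,0,0]},{"travel":[0,0,0],"rotation":[0,0,0]}]' 0
python3 -m handwheel '[{"travel":[0,0,-0.2],"rotation":[0,0,0]},{"travel":[0,0,-0.2],"rotation":[0,0,0]},{"travel":[0,0,0],"rotation":[0,0,0]},{"travel":[0,0,0],"rotation":[0,0,0]},{"travel":[0,0,0],"rotation":[0,0,0]},{"travel":[0,0,0],"rotation":[0,0,0]}]'
python3 -c "
from h import *
d=r.get_image('scene')
f=[]
for i in range(5): f.append(r.state()['ft_force'][2]); r.get_image('scene')
print(f); cv2.imwrite('pics/s1.png',d['frame'][100:300,150:480,::-1])
d=r.get_image('top');print('bay',ray(d,(375/3.2+99.6,411/3+99.6),44))"
```

```text
clock: 15.25
ee_pos: [480.8, -158.5, 60.7]
tool_rot: [[-0.05, 0.999, -0.001], [0.999, 0.05, 0.0], [0.0, -0.001, -1.0]]
ft_force: [0.6, 0.4, 0.6]
opening: 0.7
gripper_force: 0.0
clock: 15.88
ee_pos: [481.9, -159.4, 62.2]
tool_rot: [[-0.049, 0.999, 0.002], [0.999, 0.049, 0.0], [0.0, 0.002, -1.0]]
ft_force: [-0.9, 0.1, 6.7]
opening: 0.524
gripper_force: 30.0
clock: 16.62
ee_pos: [480.7, -159.3, 80.9]
tool_rot: [[-0.049, 0.999, -0.001], [0.999, 0.049, 0.0], [0.0, -0.001, -1.0]]
ft_force: [0.8, 0.4, -3.6]
opening: 0.522
gripper_force: 30.0
[np.float64(-2.7877142232165895), np.float64(-3.5308115031888905), np.float64(-2.616165657153843), np.float64(-3.612568356153268), np.float64(-3.043241590666587)]
bay [482.79917667 189.53512089  44.        ]
```

Mean force is about -3.1 N, so this is the full canister (the empty one would read about -1 N). I'll carry it to the bay.

```bash
python3 -m handwheel '[{"travel":[0,0,-0.5],"rotation":[0,0,0]},{"travel":[0.3,0,-0.5],"rotation":[0,0,0]},{"travel":[0.6,0,-0.2],"rotation":[0,0,0]},{"travel":[0.7,0,0],"rotation":[0,0,0]},{"travel":[0.7,0,0],"rotation":[0,0,0]},{"travel":[0.7,0,0],"rotation":[0,0,0]},{"travel":[0.7,0,0],"rotation":[0,0,0]},{"travel":[0.7,0,0],"rotation":[0,0,0]},{"travel":[0.7,0,0],"rotation":[0,0,0]},{"travel":[0.7,0,0],"rotation":[0,0,0]},{"travel":[0.6,0,0],"rotation":[0,0,0]},{"travel":[0.4,0.1,0],"rotation":[0,0,0]},{"travel":[0.2,0.1,0],"rotation":[0,0,0]},{"travel":[0,0,0],"rotation":[0,0,0]},{"travel":[0,0,0],"rotation":[0,0,0]},{"travel":[0,0,0],"rotation":[0,0,0]}]'
python3 -c "
from h import *
to([482,189.6,90])
d=r.get_image('scene');cv2.imwrite('pics/s2.png',cv2.resize(d['frame'][100:350,230:480,::-1],None,fx=2.4,fy=2.4))"
```

```text
clock: 18.98
ee_pos: [473.8, 189.6, 141.1]
tool_rot: [[-0.047, 0.999, -0.0], [0.999, 0.047, -0.0], [-0.0, -0.0, -1.0]]
ft_force: [-0.4, 0.1, -3.3]
opening: 0.519
gripper_force: 30.0
t 18.98 tcp [473.8 189.6 141.1] F [-0.45  0.13 -3.29] op 0.52 gf 30.0 R [[-0.047, 0.999, -0.0], [0.999, 0.047, -0.0], [-0.0, -0.0, -1.0]]
travel units [-0.01  0.16  1.02]
```

View pics/s2.png

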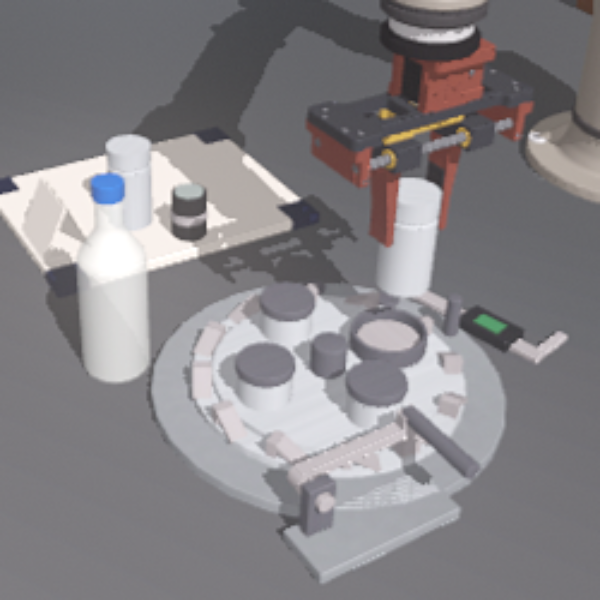

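The canister hangs upright in the fingers, its foot clear of the post and just on the robot's side of the bay at (390,335). I'll shift 8 mm and lower it.

```bash
python3 -m handwheel '[{"travel":[0,0.16,0],"rotation":[0,0,0]},{"travel":[0,0,0.25],"rotation":[0,0,0]},{"travel":[0,0,0.25],"rotation":[0,0,0]},{"travel":[0,0,0.25],"rotation":[0,0,0]},{"travel":[0,0,0.1],"rotation":[0,0,0]},{"travel":[0,0,0],"rotation":[0,0,0]}]'
python3 -m handwheel '[{"travel":[0,0,0.1],"rotation":[0,0,0]},{"travel":[0,0,0.1],"rotation":[0,0,0]},{"travel":[0,0,0.05],"rotation":[0,0,0]},{"travel":[0,0,0.05],"rotation":[0,0,0]},{"travel":[0,0,0],"rotation":[0,0,0]}]'
```

```text
clock: 19.77
ee_pos: [481.5, 190.9, 98.1]
tool_rot: [[-0.049, 0.999, -0.001], [0.999, 0.049, -0.001], [-0.001, -0.001, -1.0]]
ft_force: [0.3, -0.4, -4.1]
opening: 0.519
gripper_force: 30.0
clock: 20.4
ee_pos: [481.8, 191.1, 83.6]
tool_rot: [[-0.049, 0.999, -0.0], [0.999, 0.049, 0.0], [0.0, -0.0, -1.0]]
ft_force: [-0.0, 0.4, -1.9]
opening: 0.52
gripper_force: 30.0
```

```bash
python3 -m handwheel '[{"travel":[0,0,0.05],"rotation":[0,0,0]},{"travel":[0,0,0.05],"rotation":[0,0,0]},{"travel":[0,0,0],"rotation":[0,0,0]},{"travel":[0,0,0],"rotation":[0,0,0]}]'
python3 -m handwheel '[{"travel":[0,0,0],"rotation":[0,0,0]},{"travel":[0,0,0],"rotation":[0,0,0]},{"travel":[0,0,0],"rotation":[0,0,0]},{"travel":[0,0,0],"rotation":[0,0,0]}]' 0.7
python3 -m handwheel '[{"travel":[0,0,-0.4],"rotation":[0,0,0]},{"travel":[0,0,-0.8],"rotation":[0,0,0]},{"travel":[0,0,-1],"rotation":[0,0,0]},{"travel":[0,0,-0.5],"rotation":[0,0,0]},{"travel":[-1,0,0],"rotation":[0,0,0]},{"travel":[-1,0,0],"rotation":[0,0,0]},{"travel":[-1,0,0],"rotation":[0,0,0]},{"travel":[-1,0,0],"rotation":[0,0,0]},{"travel":[0,0,0],"rotation":[0,0,0]},{"travel":[0,0,0],"rotation":[0,0,0]}]'
python3 -c "
from h import *
d=r.get_image('scene');a=cv2.resize(d['frame'][120:300,220:450,::-1],None,fx=1.74,fy=1.74)
e=r.get_image('top');b=cv2.resize(e['frame'][120:300,140:400,::-1],None,fx=1.5,fy=1.74)
cv2.imwrite('pics/fin.png',np.hstack([a,b]))
print('proj bay top-of-can',proj(e,[481.9,190,118]),proj(d,[481.9,190,118]))"
```

```text
clock: 20.9
ee_pos: [481.9, 191.2, 78.7]
tool_rot: [[-0.049, 0.999, 0.0], [0.999, 0.049, 0.0], [0.0, 0.0, -1.0]]
ft_force: [-0.6, -0.1, -1.2]
opening: 0.518
gripper_force: 30.0
clock: 21.4
ee_pos: [481.9, 191.2, 78.7]
tool_rot: [[-0.049, 0.999, 0.0], [0.999, 0.049, 0.0], [0.0, 0.0, -1.0]]
ft_force: [-0.1, -0.4, 0.6]
opening: 0.698
gripper_force: 0.0
clock: 22.65
ee_pos: [491.5, -8.0, 213.6]
tool_rot: [[-0.049, 0.999, -0.0], [0.999, 0.049, 0.0], [0.001, -0.0, -1.0]]
ft_force: [-0.1, 1.1, -0.0]
opening: 0.699
gripper_force: 0.0
proj bay top-of-can [208.92566029 235.79878725] [394.63343663 207.19544333]
```

View pics/fin.png

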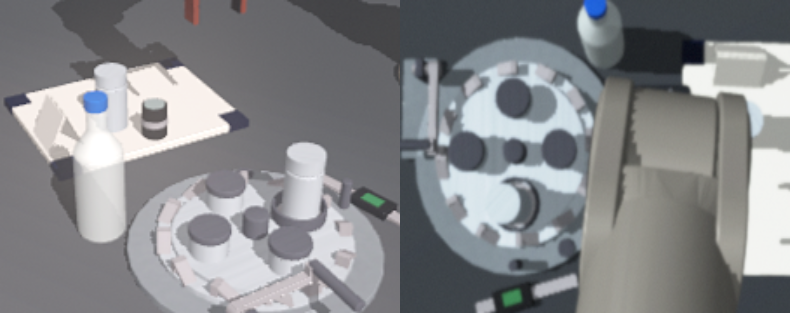

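The scene crop shows the canister upright in the bay with its top at full-frame pixel (395,210), against a prediction of (395,207) for a sunk plate. The other canister is still on the pad, the pawl is home, and the bystanders haven't moved.

```bash
python3 -c "
from bench import r
print(r.finish_job())"
```

```text
the job is handed in; nothing more can be done
None
```

I handed the job in at about 23 s of robot time: the drum is indexed to the post with the pawl home, and the heavier canister (about 3.1 N, so the full one) stands upright in the bay. The other is still on the pad, but no verdict came back, and I judged the plate sunk only from the pictures.

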